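# Put the finished batch away in the drying cabinet

### The arm

A 6-joint arm with a two-finger parallel gripper is mounted at the origin on the work surface. World frame = base frame: x ahead of the robot, y to its left, z up, the work surface at z = 0. Lengths are in m, angles in rad, forces in N, time in s.
With the tool pointing down it reaches from about 0.4 to 0.825 m from the base axis. Payload 7 kg.
Tool frame: the origin (TCP) lies at the very end of the fingers, on their centre line; the grasp point (between the pads) lies 19 mm behind it; z points along the fingers, y is the line along which they close (so a half turn about z gives the same grasp; the last joint's range is limited). The gripper opens to 88 mm and grips with 3 to 60 N. Pads are 19 mm wide; open, the fingers measure 130 mm over their backs; the gripper's body (78 mm by 193 mm) begins 47 mm behind the grasp point.
Start: joints at [1.422, 0.359, 0.012, 0, -1.224, -0.288], TCP at [0.286, 0.612, 0.227] pointing down, gripper open.
Joint ranges: [-3.07, 3.07], [-1.43, 2.12], [-1.02, 1.25], [-3.03, 1.67], [-3.05, -0], [-3.03, 3.03]. Speed limits (rad/s): [2.39, 2.39, 3.01, 3.14, 3.14, 3.14].

### API

Orientations are given as [roll, pitch, yaw] about the fixed x, y, z axes, in that order (R = Rz(yaw) Ry(pitch) Rx(roll)).
In Python, from station import * gives the robot as it stands.
- The arm moves only by the tool servo_tool, never from a script. Its argument "moves" is a list of rows, each an object of numbers: "jaw": the opening, from 0 (shut) to 1 (fully open); "dx", "dy", "dz": the shift along the world's x, y, z in m; "roll": the turn about the world's z in degrees. A call has exactly 10 rows; each row shifts and turns the commanded pose from where the row before left it; what a row does not reach is not made up. A row lasts 1/8 s, in which the tool goes at most 62.5 mm and 10.7 degrees, less where a joint would pass 70% of its speed; a pose out of reach is approached as far as the arm can. A call with a gripper value outside its range is refused whole. The fingers move at their own pace and stop on an object; "newtons" is the grip in N (left out, the last holds). Time passes only in rows, so rows that do not move let the fingers close, or fill a call up. It gives the time, the measured TCP pose, the force, the opening and the grip force at its end, in the units of the state.
- get_state(): the state, without advancing time (a new reading comes with each control period).
- grab_frame(name): name is "scene" or "top" or "wrist"; returns (picture, depth): 420x560x3 uint8, red, green, blue; 420x560 float32, m along the optical axis (not along the pixel's ray), 0 where there is no reading.
- calibration(name): a dict with "intrinsics" (3x3 intrinsics, pixels), "k1" (the pictures are not rectified: a ray, as slopes to the right and down, at radius r is drawn at 1 + k1 r^2 times it, then the intrinsics apply), "R" (3x3) and "t" (3): a world point X has camera coordinates R X + t. Camera axes: x right, y down, z forward; pixel columns grow to the right and rows downward; lengths in m; the calibration is good to about 2 mm. A picture is of the moment at which its call begins: read the wrist's pose just before it. calibration takes no time and is no camera call; for the wrist camera it gives the pose at the moment of the call.
- job_done(): hands the job in; it is judged then, once.
The state is a dict: "t": time; "q": joint angles; "qd": joint speeds; "joint_efforts": joint torques, N m; "eef_pos": TCP position; "ee_rot": TCP orientation; "force": force on the tool from outside, world axes, zero at the start; "moment": the same for the moment, N m; "width": finger opening in m; "gripper_force": force on a finger pad.
Only numpy, scipy, OpenCV 4.12 (cv2) and the standard library are available. Lean on these libraries where they do the work, as an engineer would, in place of code of your own. Each camera call takes 0.05 s, during which the arm holds its last target. There are 200 camera calls.

### The job

Both doors of the two-bay drying cabinet stand open and a black tray sticks out of each bay. Push the tray that carries the chrome badges all the way in until it meets the back of its bay, then swing that bay's door shut until its catch holds it fully closed. Leave the empty tray, the other bay's open door and the bottle and tin beside the cabinet where they are.

Things in the scene. Friction and masses are not known exactly. Their poses are not given: they have to be found in the camera images.
- cabinet: White drying cabinet fixed to the bench, 190 deep (x), 396 wide (y), 200 high, clear roof. Origin: centre of its underside, on the bench. Open front faces its -x (front plane x = -95); left bay at +y, right bay at -y. Bays 182 wide inside, centred at y = +97 and -97, 12 post between; floor 20 above the bench, 174 clear height, back wall's inner face at x = +85.
- loaded_tray: Black open tray carrying nine chrome badges (fixed in it, below the rim): 160 deep (x), 164 wide (y), 32 high, walls 5, about 0.45 kg. Origin: centre of its underside; its front wall faces its -x. It lies on a bay's floor, loose. Against the back of the bay its origin is at x = +5 in the cabinet's frame, its front 20 inside the front plane.
- empty_tray: The same black tray without badges, in the other bay. Leave it.
- loaded_tray_front (a point): Middle of the top edge of the loaded tray's front wall (outer face).
- door_left (a joint): Door of the left (+y) bay, angle in rad: 0 shut, 1.57 straight out of the front, limit 2.4; vertical hinge at the cabinet's left outer edge, stays where left. Blue frame, clear pane, 190 wide, 195 high, 12 thick, lower edge 3 above the bench. Sprung roller catch: from about 0.11 rad it must be pressed past the roller (5 to 10 N near the free edge) until it drops to 0.
- door_right (a joint): Door of the right (-y) bay, angle in rad: 0 shut, 1.57 straight out of the front, limit 2.4; vertical hinge at the cabinet's right outer edge, stays where left. Blue frame, clear pane, 190 wide, 195 high, 12 thick, lower edge 3 above the bench. Sprung roller catch: from about 0.11 rad it must be pressed past the roller (5 to 10 N near the free edge) until it drops to 0.
- door_left_hinge (a point): Top end of the left door's hinge axis: 198 above the bench, at x = -101, y = +195 in the cabinet's frame, in the middle of the door's thickness.
- door_right_hinge (a point): Top end of the right door's hinge axis: 198 above the bench, at x = -101, y = -195 in the cabinet's frame, in the middle of the door's thickness.
- door_left_edge (a point): Top corner of the left door at its free edge, on the outer face (the face away from the bay when shut), 190 from the hinge.
- door_right_edge (a point): Top corner of the right door at its free edge, on the outer face, 190 from the hinge.
- cleaner_bottle: White bottle with a red cap, 64 diameter, 170 high, standing beside the cabinet. Origin: centre of its underside. Bystander.
- polish_tin: Yellow tin, 72 diameter, 85 high, standing beside the cabinet. Origin: centre of its underside. Bystander.
Things that resemble listed ones, but are neither listed nor needed, are in the scene too. Leave any orange or red look-alike of the loaded_tray alone.

How it is judged:
On the way, in this order (a step that is already met when the one before it is completed fails the run):
1. the loaded tray is pushed fully in, within 12 mm of the back of its bay (x of loaded_tray in the frame of cabinet above -0.007 m), for 0.2 s.
2. the door of the loaded tray's bay is shut and held by its catch (((y of loaded_tray in the frame of cabinet above 0 m and value of joint door_left below 0.02 rad) or (y of loaded_tray in the frame of cabinet below 0 m and value of joint door_right below 0.02 rad)) and x of loaded_tray in the frame of cabinet above -0.007 m), for 0.3 s.
At the end, for the whole second after the job is handed in: The loaded tray lies within 12 mm of the back of its bay, the door of that bay is shut to within 0.02 rad and held by its catch, the other door is still open (more than 1.4 rad), and tray and doors are at rest (all of step 2 and ((y of loaded_tray in the frame of cabinet above 0 m and value of joint door_right above 1.4 rad) or (y of loaded_tray in the frame of cabinet below 0 m and value of joint door_left above 1.4 rad)) and linear speed of loaded_tray below 0.01 m/s and velocity of joint door_left between -0.05 and 0.05 rad/s and velocity of joint door_right between -0.05 and 0.05 rad/s); the robot touches nothing.
It fails at once if the empty tray is moved more than 20 mm (distance of empty_tray from where it was at the start of the episode above 0.02 m).
It fails at once if the other bay's door is moved more than 40 mm at its free edge ((y of loaded_tray in the frame of cabinet above 0 m and distance of door_right_edge from where it was at the start of the episode above 0.04 m) or (y of loaded_tray in the frame of cabinet below 0 m and distance of door_left_edge from where it was at the start of the episode above 0.04 m)).
It fails at once if a bystander is moved more than 30 mm (distance of any of cleaner_bottle, polish_tin from where it was at the start of the episode above 0.03 m).
It fails at once if the bottle or the tin is tipped over (angle between any of cleaner_bottle, polish_tin's own z axis and vertical above 0.5 rad).
It also fails if it takes over 51 s, if anything falls off the work surface, if the arm or the gripper's body presses on something with over 40 N, if the wrist force passes 120 N, or if a joint passes its speed limit or range.

## Working session

There is one attempt and no reset: what is moved stays moved. The work goes in short steps, Python scripts to look and compute and a tool call to move; the robot and the scene stay as the last step left them, time stands still between calls to the robot, and variables do not carry over. Pictures are saved under pics/ and viewed, at most 12 in all, crops included, and the job is handed in when it is done.

Besides the shell and the picture viewer there is one more tool, called in YAML: its name, and indented under it one key for each argument. servo_tool: Moves the arm, as the interface text tells. Its arguments: {"type":"object","properties":{"moves":{"type":"array","items":{"type":"object","properties":{"jaw":{"type":"number"},"dx":{"type":"number"},"dy":{"type":"number"},"dz":{"type":"number"},"roll":{"type":"number"}}}},"newtons":{"type":"number"}},"required":["moves"]}

```bash
mkdir -p pics
cat > h.py <<'E'
from station import *
import numpy as np, cv2
def shot(n,f):
    c=calibration(n); p,d=grab_frame(n); cv2.imwrite(f'pics/{f}.png',p[:,:,::-1]); np.savez(f'pics/{f}.npz',p=p,d=d,K=c["intrinsics"],k1=c["k1"],R=c["R"],t=c["t"])
def world(f,u,v,z=None):
    a=np.load(f'pics/{f}.npz');K=a['K'];k=float(a['k1'])
    xd=np.array([(u-K[0,2])/K[0,0],(v-K[1,2])/K[1,1]]);x=xd.copy()
    for _ in range(20): x=xd/(1+k*(x@x))
    r=np.array([*x,1]);R=a['R'];t=a['t']
    o=-R.T@t; w=R.T@r
    if z is None: s=a['d'][int(round(v)),int(round(u))]
    else: s=(z-o[2])/w[2]
    return o+s*w
E
python3 -c "
from h import *
shot('scene','s1');shot('top','t1')
print(get_state())
p=np.vstack([cv2.imread('pics/t1.png')]);
"
```

```text
{'t': 0.1, 'q': array([ 1.42210863e+00,  3.59287948e-01,  1.11446205e-02, -3.14142893e-04,
       -1.22408086e+00, -2.88123124e-01]), 'qd': array([-8.28413931e-04, -1.31544804e-03,  3.39235418e-03,  6.65227616e-05,
        2.56584467e-04,  1.65338306e-03]), 'joint_efforts': array([-1.16752599e-03, -5.84161878e+01,  2.93751490e+01,  7.01549828e+00,
        1.02198886e-02, -4.99964870e-05]), 'eef_pos': array([0.28538376, 0.6112216 , 0.22573047]), 'ee_rot': array([ 3.14013973e+00, -1.22611498e-04, -4.36917688e-01]), 'force': array([0.38110387, 0.10370135, 0.90158636]), 'moment': array([ 0.02163937, -0.00682597, -0.00188674]), 'gripper_force': 0.0, 'width': 0.08743136400811483}
```

View pics/t1.png

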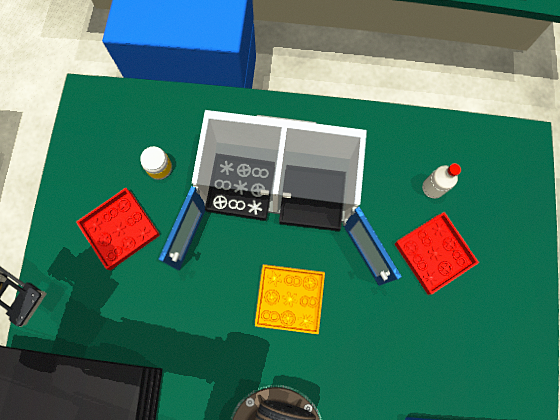

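View pics/s1.png

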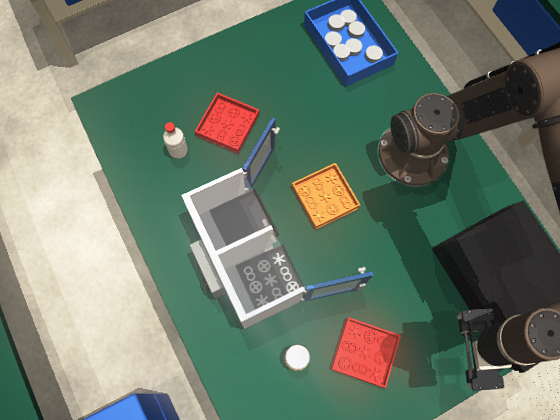

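The top view shows the cabinet's left bay at (240,170), with chrome badges on its tray at (240,205). The right bay's tray at (312,212) is empty. Candidates for the loaded tray:
- black tray with badges at (240,205)
- black empty tray at (312,212)
- red trays at (118,228) and (437,252)
- orange tray at (291,299)

I choose the black one with badges at (240,205) and will check it in a close crop.

```bash
python3 -c "
from h import *
p=cv2.imread('pics/t1.png')[100:295,140:410]
cv2.imwrite('pics/c1.png',cv2.resize(p,None,fx=2.96,fy=2.96,interpolation=cv2.INTER_CUBIC))
"
```

```text
(no output)
```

View pics/c1.png

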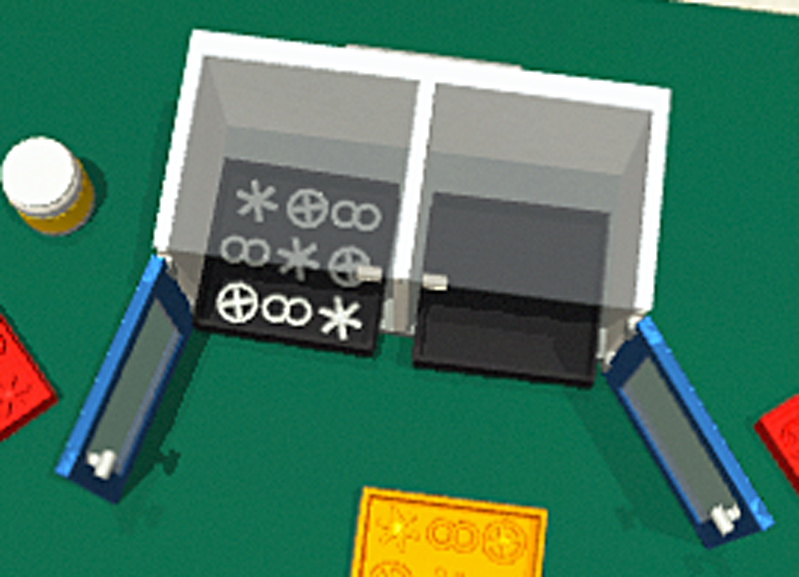

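```bash
python3 -c "
from h import *
for n,x,y,z in [('BL',192,30,.2),('BR',670,90,.2),('FL',157,252,.2),('FR',648,312,.2),('trayFL',197,326,.052),('trayFR',376,355,.052),('emFL',415,364,.052),('emFR',592,384,.052),('dL outer',60,470,.198),('dL inner',75,478,.198),('dLh',158,258,.198),('dR',770,522,.198),('dRh',645,320,.198),('tin',40,175,.085),('orangeTop',365,488,0.03),('latchL',100,460,.1)]:
  u,v=140+x/2.96,100+y/2.96
  print(n,world('t1',u,v,z).round(3),world('t1',u,v).round(3))
L=world('t1',140+157/2.96,100+252/2.96,.2);R=world('t1',140+648/2.96,100+312/2.96,.2)
d=(L-R)[:2];print(np.linalg.norm(d),np.arctan2(-d[0],d[1]))
"
```

```text
BL [0.768 0.259 0.2  ] [ 0.861  0.302 -0.001]
BR [ 0.756 -0.142  0.2  ] [ 0.848 -0.177 -0.002]
FL [0.573 0.26  0.2  ] [ 0.629  0.302 -0.004]
FR [ 0.565 -0.135  0.2  ] [ 0.618 -0.167  0.004]
trayFL [0.549 0.245 0.052] [0.551 0.246 0.042]
trayFR [0.539 0.081 0.052] [ 0.551  0.083 -0.002]
emFL [0.535 0.046 0.052] [0.539 0.046 0.033]
emFR [ 0.533 -0.113  0.052] [ 0.545 -0.12  -0.003]
dL outer [0.391 0.31  0.198] [0.391 0.31  0.195]
dL inner [0.386 0.297 0.198] [0.388 0.302 0.178]
dLh [0.568 0.258 0.198] [0.568 0.258 0.2  ]
dR [ 0.408 -0.241  0.198] [ 0.409 -0.241  0.195]
dRh [ 0.558 -0.133  0.198] [ 0.559 -0.134  0.197]
tin [0.666 0.401 0.085] [0.666 0.401 0.085]
orangeTop [0.422 0.079 0.03 ] [0.422 0.078 0.035]
latchL [0.414 0.302 0.1  ] [0.405 0.285 0.175]
0.39463252152584805 -0.020380346588167314
```

```bash
python3 -c "
from h import *
p=cv2.imread('pics/s1.png')[280:420,420:560]
q=cv2.imread('pics/t1.png')[240:360,0:140]
a=cv2.resize(p,(560,560),interpolation=cv2.INTER_CUBIC)
cv2.imwrite('pics/c2.png',a)
for v in range(300,400,8):
  print(v,[tuple((1000*world('s1',u,v)).astype(int)) for u in range(460,560,12)])
c=calibration('wrist');print('cam',-c['R'].T@c['t'],c['R'][2])
for n in ('scene','top'):
  c=calibration(n);print('cam',-c['R'].T@c['t'],c['R'][2])
"
```

```text
300 [(np.int64(140), np.int64(493), np.int64(7)), (np.int64(138), np.int64(509), np.int64(82)), (np.int64(127), np.int64(524), np.int64(131)), (np.int64(99), np.int64(541), np.int64(138)), (np.int64(63), np.int64(559), np.int64(128)), (np.int64(35), np.int64(575), np.int64(136)), (np.int64(0), np.int64(594), np.int64(129)), (np.int64(-28), np.int64(611), np.int64(135)), (np.int64(-62), np.int64(629), np.int64(132))]
308 [(np.int64(152), np.int64(514), np.int64(0)), (np.int64(135), np.int64(530), np.int64(42)), (np.int64(139), np.int64(543), np.int64(128)), (np.int64(110), np.int64(560), np.int64(132)), (np.int64(77), np.int64(578), np.int64(129)), (np.int64(50), np.int64(594), np.int64(138)), (np.int64(15), np.int64(612), np.int64(132)), (np.int64(265), np.int64(569), np.int64(661)), (np.int64(227), np.int64(585), np.int64(630))]
316 [(np.int64(284), np.int64(520), np.int64(314)), (np.int64(265), np.int64(534), np.int64(334)), (np.int64(236), np.int64(549), np.int64(328)), (np.int64(124), np.int64(579), np.int64(134)), (np.int64(90), np.int64(597), np.int64(128)), (np.int64(292), np.
[... 4014 characters left out ...]
nt64(1051), np.int64(-752))]
396 [(np.int64(296), np.int64(734), np.int64(2)), (np.int64(30), np.int64(885), np.int64(-733)), (np.int64(-21), np.int64(914), np.int64(-748)), (np.int64(-65), np.int64(939), np.int64(-741)), (np.int64(-115), np.int64(968), np.int64(-749)), (np.int64(-161), np.int64(994), np.int64(-744)), (np.int64(-209), np.int64(1021), np.int64(-745)), (np.int64(-260), np.int64(1051), np.int64(-752)), (np.int64(-306), np.int64(1078), np.int64(-746))]
cam [0.35136269 0.5799212  0.38351058] [-0.24753659  0.11523487 -0.96200133]
cam [0.78434377 0.45863687 1.63477639] [-0.14961598 -0.27227976 -0.95051501]
cam [0.27823099 0.03746288 1.25388268] [ 0.23381823  0.02202655 -0.9720308 ]
```

View pics/c2.png

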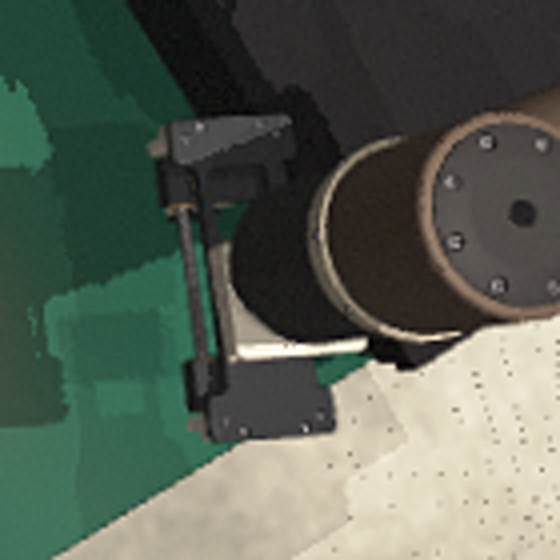

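The crop shows thin wings on the gripper body, with tops about 108 mm above the TCP, and a round wrist of about 45 mm radius above them. With the tool's y axis along the cabinet's depth, the leading finger can push the tray while the body passes under the roof.

servo_tool:
  moves:
    - {"dx": 0.005,"dy": -0.02,"dz": 0.02,"roll": -6.6,"jaw": 1}
    - {"dx": 0.018,"dy": -0.05,"roll": -6.6,"jaw": 1}
    - {"dx": 0.018,"dy": -0.05,"roll": -6.6,"jaw": 1}
    - {"dx": 0.018,"dy": -0.05,"roll": -6.6,"jaw": 1}
    - {"dx": 0.018,"dy": -0.05,"roll": -6.6,"jaw": 1}
    - {"dx": 0.018,"dy": -0.05,"roll": -6.6,"jaw": 1}
    - {"dx": 0.018,"dy": -0.05,"roll": -6.6,"jaw": 1}
    - {"dx": 0.018,"dy": -0.05,"roll": -6.6,"jaw": 1}
    - {"dx": 0.018,"dy": -0.05,"roll": -6.6,"jaw": 1}
    - {"dx": 0.018,"dy": -0.03,"roll": -7.0,"jaw": 1}

```text
$.moves[1]: bad value
```

servo_tool:
  moves:
    - {"dx": 0.005,"dy": -0.02,"dz": 0.02,"roll": -6.6,"jaw": 1}
    - {"dx": 0.018,"dy": -0.05,"dz": 0,"roll": -6.6,"jaw": 1}
    - {"dx": 0.018,"dy": -0.05,"dz": 0,"roll": -6.6,"jaw": 1}
    - {"dx": 0.018,"dy": -0.05,"dz": 0,"roll": -6.6,"jaw": 1}
    - {"dx": 0.018,"dy": -0.05,"dz": 0,"roll": -6.6,"jaw": 1}
    - {"dx": 0.018,"dy": -0.05,"dz": 0,"roll": -6.6,"jaw": 1}
    - {"dx": 0.018,"dy": -0.05,"dz": 0,"roll": -6.6,"jaw": 1}
    - {"dx": 0.018,"dy": -0.05,"dz": 0,"roll": -6.6,"jaw": 1}
    - {"dx": 0.018,"dy": -0.05,"dz": 0,"roll": -6.6,"jaw": 1}
    - {"dx": 0.018,"dy": -0.03,"dz": 0,"roll": -7.0,"jaw": 1}

```text
t: 1.35
eef_pos: [0.4525, 0.1594, 0.2466]
ee_rot: [3.142, 0.0, -1.601]
force: [0.2, 0.8, -0.1]
width: 0.088
gripper_force: 0.0
```

servo_tool:
  moves:
    - {"dx": 0,"dy": 0,"dz": -0.03,"roll": 0,"jaw": 1}
    - {"dx": 0,"dy": 0,"dz": -0.03,"roll": 0,"jaw": 1}
    - {"dx": 0,"dy": 0,"dz": -0.03,"roll": 0,"jaw": 1}
    - {"dx": 0,"dy": 0,"dz": -0.03,"roll": 0,"jaw": 1}
    - {"dx": 0,"dy": 0,"dz": -0.03,"roll": 0,"jaw": 1}
    - {"dx": 0,"dy": 0,"dz": -0.03,"roll": 0,"jaw": 1}
    - {"dx": 0,"dy": 0,"dz": -0.02,"roll": 0,"jaw": 1}
    - {"dx": 0,"dy": 0,"dz": -0.01,"roll": 0,"jaw": 1}
    - {"dx": 0.01,"dy": 0,"dz": 0,"roll": 0,"jaw": 1}
    - {"dx": 0.01,"dy": 0,"dz": 0,"roll": 0,"jaw": 1}

```text
t: 2.6
eef_pos: [0.474, 0.1622, 0.0374]
ee_rot: [-3.14, 0.001, -1.595]
force: [-0.8, 0.4, -0.5]
width: 0.0876
gripper_force: 0.0
```

```bash
python3 -c "
from h import *
s=get_state();print(s['eef_pos'],s['force'])
shot('scene','s2');p=cv2.imread('pics/s2.png')[150:350,150:420];cv2.imwrite('pics/c3.png',cv2.resize(p,None,fx=2.9,fy=2.9))"
```

```text
[0.47396927 0.16215642 0.03742285] [-0.82141713  0.36382963 -0.48072067]
```

View pics/c3.png

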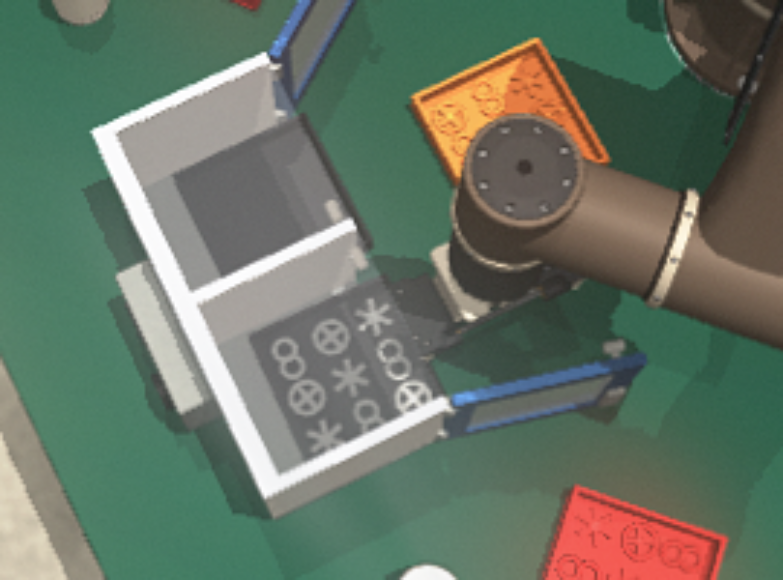

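The scene view shows the finger just in front of the tray, near (425,330), centred on the loaded bay, with both doors clear. Next I push.

servo_tool:
  moves:
    - {"dx": 0.005,"dy": 0,"dz": 0,"roll": 0,"jaw": 1}
    - {"dx": 0.005,"dy": 0,"dz": 0,"roll": 0,"jaw": 1}
    - {"dx": 0.005,"dy": 0,"dz": 0,"roll": 0,"jaw": 1}
    - {"dx": 0.005,"dy": 0,"dz": 0,"roll": 0,"jaw": 1}
    - {"dx": 0.005,"dy": -0.001,"dz": 0,"roll": 0,"jaw": 1}
    - {"dx": 0.005,"dy": 0,"dz": 0,"roll": 0,"jaw": 1}
    - {"dx": 0.005,"dy": 0,"dz": 0,"roll": 0,"jaw": 1}
    - {"dx": 0.004,"dy": 0,"dz": 0,"roll": 0,"jaw": 1}
    - {"dx": 0.004,"dy": 0,"dz": 0,"roll": 0,"jaw": 1}
    - {"dx": 0,"dy": 0,"dz": 0,"roll": 0,"jaw": 1}

```text
t: 3.9
eef_pos: [0.5163, 0.1608, 0.0366]
ee_rot: [-3.141, 0.0, -1.596]
force: [-0.1, -0.3, -0.1]
width: 0.0877
gripper_force: 0.0
```

servo_tool:
  moves:
    - {"dx": 0.003,"dy": 0,"dz": 0,"roll": 0,"jaw": 1}
    - {"dx": 0.003,"dy": 0,"dz": 0,"roll": 0,"jaw": 1}
    - {"dx": 0.002,"dy": 0,"dz": 0,"roll": 0,"jaw": 1}
    - {"dx": 0.001,"dy": 0,"dz": 0,"roll": 0,"jaw": 1}
    - {"dx": 0.001,"dy": 0,"dz": 0,"roll": 0,"jaw": 1}
    - {"dx": 0.001,"dy": 0,"dz": 0,"roll": 0,"jaw": 1}
    - {"dx": 0,"dy": 0,"dz": 0,"roll": 0,"jaw": 1}
    - {"dx": 0,"dy": 0,"dz": 0,"roll": 0,"jaw": 1}
    - {"dx": 0,"dy": 0,"dz": 0,"roll": 0,"jaw": 1}
    - {"dx": 0,"dy": 0,"dz": 0,"roll": 0,"jaw": 1}

```text
t: 5.15
eef_pos: [0.5258, 0.1604, 0.0362]
ee_rot: [3.14, -0.0, -1.596]
force: [-7.0, 0.3, 2.0]
width: 0.0876
gripper_force: 0.0
```

```bash
python3 -c "
from h import *
s=get_state();print(s['eef_pos'],s['force'])
shot('scene','s3');p=cv2.imread('pics/s3.png')[210:340,180:350];cv2.imwrite('pics/c4.png',cv2.resize(p,None,fx=4.6,fy=4.6,interpolation=2))"
```

```text
[0.52575435 0.16037953 0.03624887] [-6.95175386  0.26839266  1.97177133]
```

View pics/c4.png

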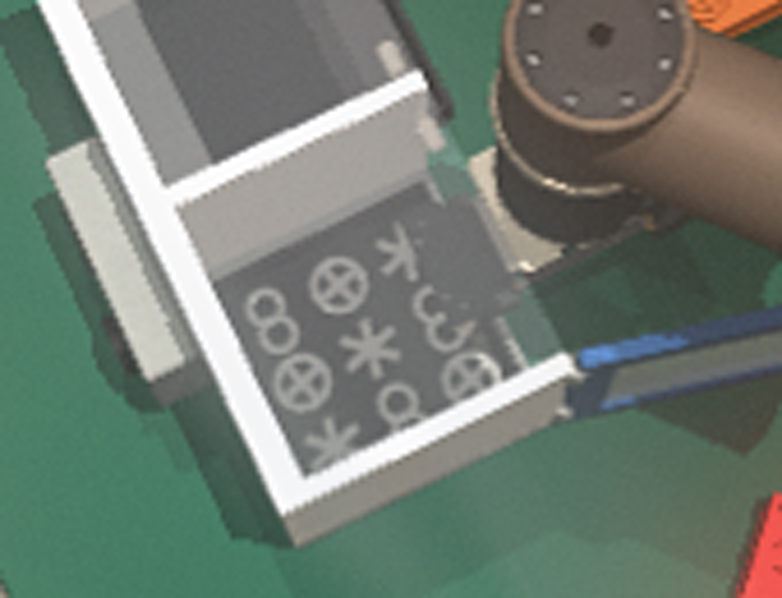

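```bash
python3 -c "
from h import *
for n,x,y,z in [('rimR',430,185,.052),('rimL',522,362,.052),('roofFL',575,358,.2),('roofBL',290,500,.2),('postF',425,85,.2),('roofBR',165,190,.2)]:
  print(n,world('s3',180+x/4.6,210+y/4.6,z).round(4),world('s3',180+x/4.6,210+y/4.6).round(4))
"
```

```text
rimR [0.5806 0.0928 0.052 ] [0.5995 0.1269 0.1992]
rimL [0.5835 0.2255 0.052 ] [0.6016 0.2465 0.1946]
roofFL [0.5736 0.2598 0.2   ] [0.5702 0.2566 0.177 ]
roofBL [0.7595 0.2555 0.2   ] [0.7596 0.2564 0.2062]
postF [0.5729 0.0702 0.2   ] [0.5731 0.0706 0.2014]
roofBR [0.7416 0.0555 0.2   ] [0.7418 0.0568 0.2045]
```

servo_tool:
  moves:
    - {"dx": 0.001,"dy": 0,"dz": 0,"roll": 0,"jaw": 1}
    - {"dx": 0.001,"dy": 0,"dz": 0,"roll": 0,"jaw": 1}
    - {"dx": 0,"dy": 0,"dz": 0,"roll": 0,"jaw": 1}
    - {"dx": 0,"dy": 0,"dz": 0,"roll": 0,"jaw": 1}
    - {"dx": 0,"dy": 0,"dz": 0,"roll": 0,"jaw": 1}
    - {"dx": 0,"dy": 0,"dz": 0,"roll": 0,"jaw": 1}
    - {"dx": 0,"dy": 0,"dz": 0,"roll": 0,"jaw": 1}
    - {"dx": 0,"dy": 0,"dz": 0,"roll": 0,"jaw": 1}
    - {"dx": 0,"dy": 0,"dz": 0,"roll": 0,"jaw": 1}
    - {"dx": 0,"dy": 0,"dz": 0,"roll": 0,"jaw": 1}

```text
t: 6.45
eef_pos: [0.5252, 0.1598, 0.0357]
ee_rot: [3.137, -0.002, -1.597]
force: [-19.8, 2.6, 5.8]
width: 0.0876
gripper_force: 0.0
```

```bash
python3 -c "
from h import *
s=get_state();print(s['eef_pos'],s['force'],s['moment'],s['width'])"
```

```text
[0.52518753 0.15976936 0.03565153] [-19.77820493   2.57610063   5.82179543] [ 0.70777836  3.8368628  -0.13770166] 0.08764394448860935
```

servo_tool:
  moves:
    - {"dx": -0.01,"dy": 0,"dz": 0,"roll": 0,"jaw": 1}
    - {"dx": -0.02,"dy": 0,"dz": 0,"roll": 0,"jaw": 1}
    - {"dx": -0.03,"dy": 0,"dz": 0,"roll": 0,"jaw": 1}
    - {"dx": -0.02,"dy": 0,"dz": 0,"roll": 0,"jaw": 1}
    - {"dx": -0.01,"dy": 0,"dz": 0.03,"roll": 0,"jaw": 1}
    - {"dx": 0,"dy": 0,"dz": 0.05,"roll": 0,"jaw": 1}
    - {"dx": 0,"dy": 0,"dz": 0.05,"roll": 0,"jaw": 1}
    - {"dx": 0,"dy": 0,"dz": 0.05,"roll": 0,"jaw": 1}
    - {"dx": 0,"dy": 0,"dz": 0.05,"roll": 0,"jaw": 1}
    - {"dx": 0,"dy": 0,"dz": 0,"roll": 0,"jaw": 1}

```text
t: 7.7
eef_pos: [0.4409, 0.162, 0.2711]
ee_rot: [-3.134, 0.006, -1.595]
force: [-0.6, 0.1, -1.7]
width: 0.0879
gripper_force: 0.0
```

```bash
python3 -c "
from h import *
s=get_state();print(s['eef_pos'],s['force'],s['moment'])
shot('top','t4');p=cv2.imread('pics/t4.png')[100:280,150:390];cv2.imwrite('pics/c5.png',cv2.resize(p,None,fx=3.3,fy=3.3,interpolation=2))"
```

```text
[0.44089243 0.16199935 0.27110849] [-0.59915984  0.14653752 -1.74395754] [ 0.07394787 -0.06772     0.07083624]
```

View pics/c5.png

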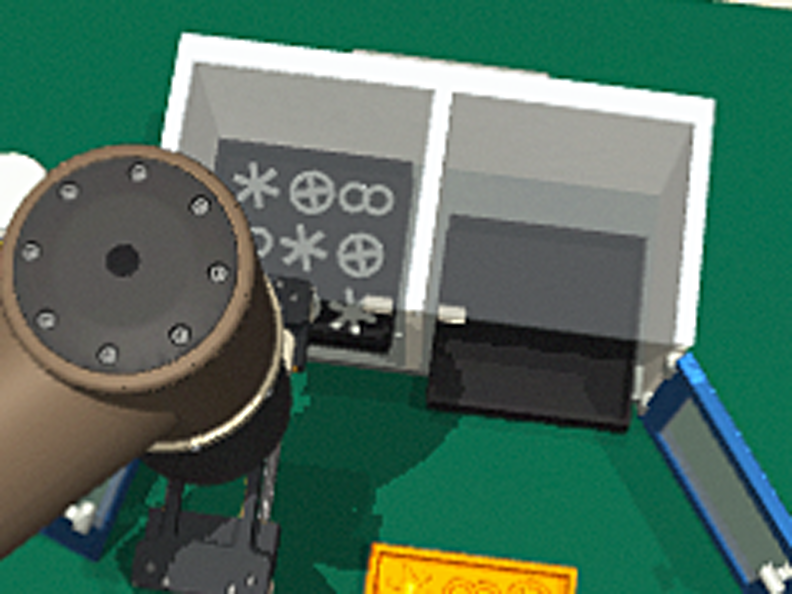

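```bash
python3 -c "
from h import *
for n,x,y,z in [('rimFR',392,352,.052),('floorF',405,369,.02),('rimBR',413,162,.052),('rimBL',218,138,.052),('roofBL',183,34,.2),('roofBR',714,100,.2),('roofFR',692,345,.2)]:
  print(n,world('t4',150+x/3.3,100+y/3.3,z).round(4))
"
```

```text
rimFR [0.5758 0.0805 0.052 ]
floorF [0.5705 0.0694 0.02  ]
rimBR [0.7402 0.0806 0.052 ]
rimBL [0.7445 0.2457 0.052 ]
roofBL [0.7675 0.2579 0.2   ]
roofBR [ 0.7566 -0.1421  0.2   ]
roofFR [ 0.5668 -0.1367  0.2   ]
```

Top view: the loaded tray looks at or near the back wall, with its front rim at about (392,352) and the floor edge at (405,369). The gap estimate is marginal, so I'll check it with the wrist camera from straight above.

servo_tool:
  moves:
    - {"dx": 0.03,"dy": 0.005,"dz": 0.01,"roll": 0,"jaw": 1}
    - {"dx": 0.04,"dy": 0.01,"dz": 0.01,"roll": 0,"jaw": 1}
    - {"dx": 0.04,"dy": 0.01,"dz": 0.01,"roll": 0,"jaw": 1}
    - {"dx": 0.04,"dy": 0.01,"dz": 0.01,"roll": 0,"jaw": 1}
    - {"dx": 0.03,"dy": 0,"dz": 0,"roll": 0,"jaw": 1}
    - {"dx": 0,"dy": 0,"dz": 0,"roll": 0,"jaw": 1}
    - {"dx": 0,"dy": 0,"dz": 0,"roll": 0,"jaw": 1}
    - {"dx": 0,"dy": 0,"dz": 0,"roll": 0,"jaw": 1}
    - {"dx": 0,"dy": 0,"dz": 0,"roll": 0,"jaw": 1}
    - {"dx": 0,"dy": 0,"dz": 0,"roll": 0,"jaw": 1}

```text
t: 9.0
eef_pos: [0.6182, 0.1957, 0.3071]
ee_rot: [-3.141, 0.001, -1.595]
force: [-0.4, 0.1, 1.1]
width: 0.0877
gripper_force: 0.0
```

```bash
python3 -c "
from h import *
shot('wrist','w1');print(get_state()['eef_pos']);c=calibration('wrist');print(-c['R'].T@c['t'],c['R'])"
```

```text
[0.61831897 0.19569519 0.3069825 ]
[0.6154405  0.12154997 0.46473667] [[-0.99969548  0.02463197 -0.00149106]
 [ 0.02327323  0.96119127  0.27489944]
 [ 0.00820451  0.27478102 -0.96147183]]
```

View pics/w1.png

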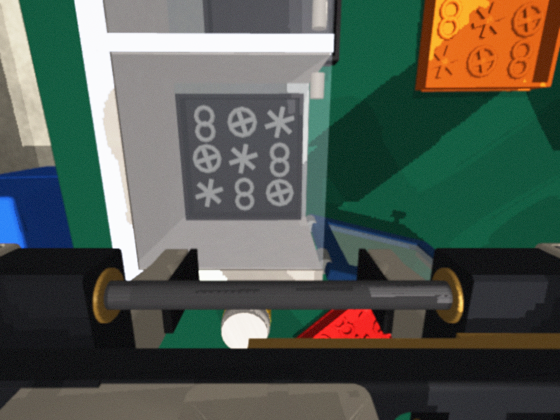

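```bash
python3 -c "
from h import *
for n,x,y,z in [('rimB',180,150,.052),('rimB0',177,97,.052),('rimF',303,150,.052),('rimF',307,215,.052),('roofF',333,42,.2),('roofB',80,42,.2),('roofF2',325,258,.2),('floorF',328,150,.02),('floorF',326,150,.02),('floorF',308,150,.02)]:
  print(n,world('w1',x,y,z).round(4))
p=cv2.imread('pics/w1.png');print(p[130,110:190:2].mean(1).astype(int));print(p[140,290:345:1].mean(1).astype(int))
cv2.imwrite('pics/c6.png',cv2.resize(p[40:280,90:350],None,fx=3,fy=2.5,interpolation=2)[:600,:790])
"
```

```text
rimB [0.7436 0.1496 0.052 ]
rimB0 [0.7402 0.085  0.052 ]
rimF [0.5838 0.1535 0.052 ]
rimF [0.5785 0.2416 0.052 ]
roofF [0.5721 0.0619 0.2   ]
roofB [0.7646 0.0573 0.2   ]
roofF2 [0.5751 0.2401 0.2   ]
floorF [0.5463 0.1568 0.02  ]
floorF [0.5491 0.1567 0.02  ]
floorF [0.5743 0.1561 0.02  ]
[220 219 221 217 214 124 143 144 142 143 143 144 138 142 140 143 143 144
 141 143 146 144 144 143 141 144 139 146 141 142 145 142 141 146  94  80
  74  73  76  81]
[ 85  84  86  81  82  85  78  80  73  81  81  79 127 201 219 220 220 189
 137 118 112 111 100 101  98  96  92  98  97  95  94  95  98  92  97  95
  97  90  60  36  36  30  33  34  33  30  30  34  30  30  33  34  32  32
  27]
```

View pics/c6.png

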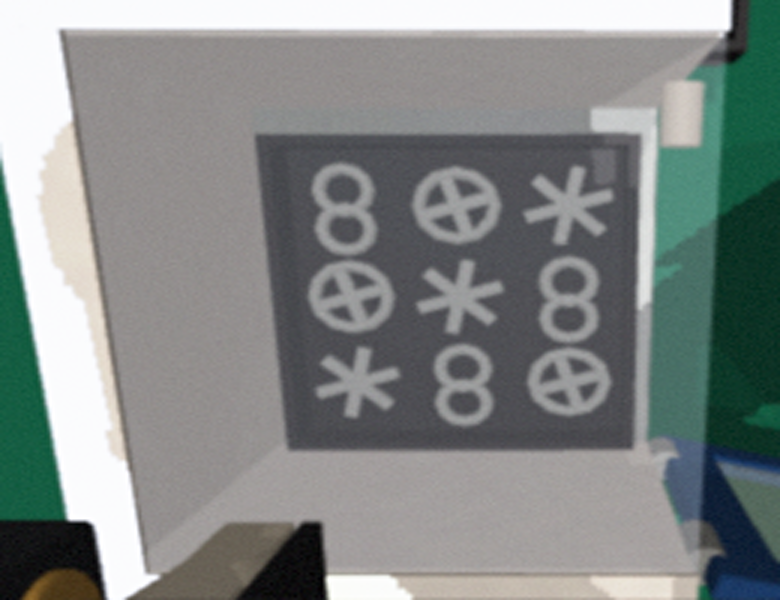

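```bash
python3 -c "
from h import *
for y in range(140,300,16):
  print(y,[tuple((1000*world('s3',180+x/4.6,210+y/4.6)).astype(int).tolist()) for x in range(420,620,16)])
print('latch',world('w1',90+685/3,40+115/2.5), world('w1',90+252/3,40+106/2.5,.02))
"
```

```text
140 [(591, 99, 198), (583, 103, 199), (574, 108, 199), (536, 65, 2), (524, 68, -7), (577, 162, 370), (573, 170, 391), (570, 181, 419), (566, 188, 434), (562, 195, 451), (555, 200, 455), (549, 205, 458), (542, 208, 458)]
156 [(596, 108, 198), (588, 114, 205), (579, 116, 197), (541, 75, 4), (562, 126, 202), (570, 155, 306), (573, 173, 367), (569, 182, 390), (564, 188, 401), (559, 195, 416), (553, 200, 422), (547, 205, 428), (541, 210, 431)]
172 [(601, 117, 200), (592, 121, 198), (584, 127, 204), (574, 129, 193), (567, 134, 199), (571, 158, 283), (570, 171, 326), (570, 185, 371), (563, 190, 375), (559, 198, 394), (552, 202, 393), (549, 210, 416), (543, 215, 422)]
188 [(606, 126, 203), (597, 131, 203), (588, 133, 194), (579, 138, 195), (571, 143, 198), (572, 160, 256), (568, 171, 287), (565, 181, 316), (561, 189, 336), (559, 200, 369), (551, 204, 367), (544, 208, 368), (535, 211, 363)]
204 [(610, 134, 200), (602, 139, 202), (593, 143, 200), (584, 147, 198), (576, 152, 200), (568, 157, 204), (569, 174, 261), (565, 184, 289), (560, 192, 308), (554, 198, 319), (547, 203, 322), (539, 206, 31
[... 503 characters left out ...]
5, 201), (607, 169, 201), (599, 174, 201), (589, 177, 193), (582, 183, 200), (784, 458, 1634), (566, 193, 207), (557, 197, 204), (534, 186, 118), (525, 189, 112), (496, 174, 0), (486, 179, 0)]
268 [(629, 169, 203), (620, 173, 197), (611, 178, 199), (603, 181, 196), (594, 186, 198), (585, 190, 193), (577, 195, 195), (570, 200, 202), (547, 189, 110), (521, 174, 1), (511, 179, 0), (502, 185, 2), (493, 190, 5)]
284 [(633, 177, 199), (624, 182, 198), (616, 186, 198), (608, 192, 205), (599, 195, 198), (590, 198, 194), (582, 204, 197), (545, 174, 0), (535, 179, 0), (526, 184, 0), (518, 190, 8), (507, 194, 0), (498, 200, 3)]
latch [0.58295207 0.09275442 0.20035932] [0.75171181 0.06405524 0.02      ]
```

```bash
python3 -c "
from h import *
c=np.array([.474,.162,.0374]);th=-1.595
tx=np.array([np.cos(th),np.sin(th)]);ty=np.array([np.sin(th),-np.cos(th)])
for v in range(232,275,2):
  L=[]
  for u in range(290,345,3):
    w=world('s2',u,v)-c
    L.append('%4d,%4d,%4d'%(1e3*w[:2]@tx,1e3*w[:2]@ty,1e3*w[2]) if w[2]>.01 else '-')
  print(v,' | '.join(L))
p=cv2.imread('pics/s2.png')[215:285,280:365];cv2.imwrite('pics/c7.png',cv2.resize(p,None,fx=8,fy=8,interpolation=2))
"
```

```text
232 - | - | - | - | - | - |   -3, -49, 327 |  -10, -46, 342 |  -17, -43, 362 |  -24, -39, 375 |  -31, -37, 392 |  -34, -31, 395 |  -39, -27, 402 |  -44, -22, 408 |  -46, -15, 404 | -304,-303,1597 |  -51,  -1, 398 |  -55,   3, 405 |  -59,   9, 406
234 - | - | - | - | - |   19, -38, 224 |    2, -43, 283 |  -13, -47, 336 |  -19, -43, 349 |  -26, -40, 366 |  -31, -36, 376 |  -37, -32, 388 |  -41, -26, 389 |  -44, -20, 391 |  -48, -14, 393 |  -51,  -8, 393 |  -55,  -3, 397 |  -59,   2, 400 |  -62,   8, 400
236 - | - | - |   36, -44, 164 |   33, -36, 162 |   15, -40, 222 |   -1, -45, 280 |  -14, -47, 324 |  -19, -42, 332 |  -27, -39, 350 |  -32, -34, 359 |  -38, -30, 370 |  -41, -24, 370 |  -45, -18, 373 |  -50, -14, 383 |  -55,  -9, 390 |  -58,  -3, 390 |  -63,   0, 399 |  -66,   6, 399
238 - | - | - |   30, -47, 165 |   28, -39, 160 |   11, -42, 216 |   -2, -44, 263 |  -11, -42, 290 |  -23, -43, 329 |  -28, -38, 337 |  -34, -34, 347 |  -39, -29, 355 |  -42, -23, 356 |  -46, -17, 357 |  -51, -12, 365 |  -56,  -9, 376 |  -62,  -5, 388 |  -65,   0, 391 |  -69,   6, 392
240 - | - | - | - |  
[... 3425 characters left out ...]
25, -83, 110 |  -28, -75, 106 |  -33, -68, 110 |  -34, -57,  93 |  -36, -48,  82 | - | - | - | - | - | - | - | - | - | - | - | -
268  -32,-108, 161 |  -37,-101, 164 |  -28, -84,  98 |  -34, -78, 110 |  -38, -71, 112 |  -38, -59,  88 |  -40, -50,  79 | - | - | - | - | - | - | - | - | - | - | - | -
270  -37,-110, 158 |  -40,-103, 158 |  -35, -88, 109 |  -40, -81, 112 |  -40, -70,  90 |  -40, -59,  71 | - | - | - | - | - | - | - | - | - | - | - | - | -
272  -42,-113, 160 |  -46,-106, 162 |  -40, -90, 104 |  -41, -81,  91 | - | - | - | - | - | - | - | - | - | - | - | - | - | - | -
274  -47,-115, 161 |  -51,-108, 163 |  -55,-101, 164 | - | - | - | - | - | - | - | - | - | - | - | - | - | - | - | -
```

View pics/c7.png

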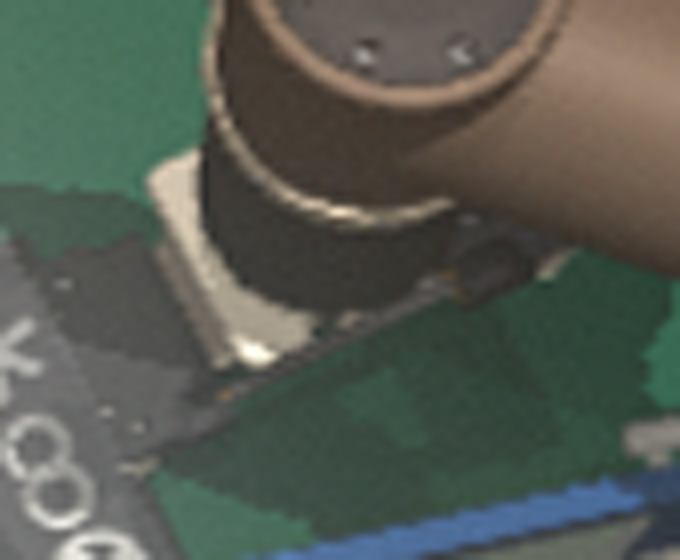

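The wrist view showed the tray front about 10 mm inside the front plane. The gripper's block, 48 mm half-length up to 165 mm above the TCP, stopped against the roof edge. Going about 12 mm lower puts only the 45 mm radius wrist at roof height, so I can push a few millimetres further.

servo_tool:
  moves:
    - {"dx": -0.05,"dy": -0.011,"dz": 0,"roll": 0,"jaw": 1}
    - {"dx": -0.06,"dy": -0.012,"dz": 0,"roll": 0,"jaw": 1}
    - {"dx": -0.053,"dy": -0.012,"dz": 0,"roll": 0,"jaw": 1}
    - {"dx": 0,"dy": 0,"dz": -0.03,"roll": 0,"jaw": 1}
    - {"dx": 0,"dy": 0,"dz": -0.05,"roll": 0,"jaw": 1}
    - {"dx": 0,"dy": 0,"dz": -0.05,"roll": 0,"jaw": 1}
    - {"dx": 0,"dy": 0,"dz": -0.05,"roll": 0,"jaw": 1}
    - {"dx": 0,"dy": 0,"dz": -0.04,"roll": 0,"jaw": 1}
    - {"dx": 0,"dy": 0,"dz": -0.03,"roll": 0,"jaw": 1}
    - {"dx": 0,"dy": 0,"dz": -0.03,"roll": 0,"jaw": 1}

```text
t: 10.3
eef_pos: [0.4557, 0.1607, 0.0258]
ee_rot: [-3.141, 0.0, -1.595]
force: [0.5, 0.5, -0.2]
width: 0.0872
gripper_force: 0.0
```

servo_tool:
  moves:
    - {"dx": 0.02,"dy": 0,"dz": -0.001,"roll": 0,"jaw": 1}
    - {"dx": 0.02,"dy": 0,"dz": 0,"roll": 0,"jaw": 1}
    - {"dx": 0.02,"dy": 0,"dz": 0,"roll": 0,"jaw": 1}
    - {"dx": 0.004,"dy": 0,"dz": 0,"roll": 0,"jaw": 1}
    - {"dx": 0.003,"dy": 0,"dz": 0,"roll": 0,"jaw": 1}
    - {"dx": 0.002,"dy": 0,"dz": 0,"roll": 0,"jaw": 1}
    - {"dx": 0.002,"dy": 0,"dz": 0,"roll": 0,"jaw": 1}
    - {"dx": 0.001,"dy": 0,"dz": 0,"roll": 0,"jaw": 1}
    - {"dx": 0,"dy": 0,"dz": 0,"roll": 0,"jaw": 1}
    - {"dx": 0,"dy": 0,"dz": 0,"roll": 0,"jaw": 1}

```text
t: 11.55
eef_pos: [0.5272, 0.1604, 0.0256]
ee_rot: [3.141, -0.0, -1.596]
force: [-4.3, -0.1, 3.1]
width: 0.0877
gripper_force: 2.1
```

```bash
python3 -c "
from h import *
s=get_state();print(s['eef_pos'],s['force'],s['moment'])"
```

```text
[0.52720696 0.16042765 0.0255517 ] [-4.26679461 -0.11957576  3.12960666] [-0.0674879   1.15092515 -0.01641088]
```

servo_tool:
  moves:
    - {"dx": 0.001,"dy": 0,"dz": 0,"roll": 0,"jaw": 1}
    - {"dx": 0,"dy": 0,"dz": 0,"roll": 0,"jaw": 1}
    - {"dx": 0.001,"dy": 0,"dz": 0,"roll": 0,"jaw": 1}
    - {"dx": 0,"dy": 0,"dz": 0,"roll": 0,"jaw": 1}
    - {"dx": 0.001,"dy": 0,"dz": 0,"roll": 0,"jaw": 1}
    - {"dx": 0,"dy": 0,"dz": 0,"roll": 0,"jaw": 1}
    - {"dx": 0,"dy": 0,"dz": 0,"roll": 0,"jaw": 1}
    - {"dx": 0,"dy": 0,"dz": 0,"roll": 0,"jaw": 1}
    - {"dx": 0,"dy": 0,"dz": 0,"roll": 0,"jaw": 1}
    - {"dx": 0,"dy": 0,"dz": 0,"roll": 0,"jaw": 1}

```text
t: 12.8
eef_pos: [0.5307, 0.1606, 0.0256]
ee_rot: [-3.141, 0.0, -1.596]
force: [-0.9, -1.0, 0.6]
width: 0.0872
gripper_force: 1.0
```

```bash
python3 -c "
from h import *
s=get_state();print(s['eef_pos'],s['force'],s['moment'],s['gripper_force'])"
```

```text
[0.53065398 0.16062936 0.02557384] [-0.90920076 -1.00117054  0.59743439] [-0.08284023  0.54092127 -0.04256528] 1.043650635983795
```

servo_tool:
  moves:
    - {"dx": 0.001,"dy": 0,"dz": 0,"roll": 0,"jaw": 1}
    - {"dx": 0,"dy": 0,"dz": 0,"roll": 0,"jaw": 1}
    - {"dx": 0.001,"dy": 0,"dz": 0,"roll": 0,"jaw": 1}
    - {"dx": 0,"dy": 0,"dz": 0,"roll": 0,"jaw": 1}
    - {"dx": 0.001,"dy": 0,"dz": 0,"roll": 0,"jaw": 1}
    - {"dx": 0,"dy": 0,"dz": 0,"roll": 0,"jaw": 1}
    - {"dx": 0,"dy": 0,"dz": 0,"roll": 0,"jaw": 1}
    - {"dx": 0,"dy": 0,"dz": 0,"roll": 0,"jaw": 1}
    - {"dx": 0,"dy": 0,"dz": 0,"roll": 0,"jaw": 1}
    - {"dx": 0,"dy": 0,"dz": 0,"roll": 0,"jaw": 1}

```text
t: 14.05
eef_pos: [0.5336, 0.1606, 0.0256]
ee_rot: [-3.142, -0.0, -1.596]
force: [-2.4, -0.4, 1.3]
width: 0.0873
gripper_force: 1.1
```

```bash
python3 -c "
from h import *
s=get_state();print(s['eef_pos'],s['force'],s['moment'],s['gripper_force'])"
```

```text
[0.53360045 0.1605943  0.02556154] [-2.41633864 -0.4478471   1.25014262] [-0.09868862  0.58542192  0.00338178] 1.0976953455246985
```

servo_tool:
  moves:
    - {"dx": 0.001,"dy": 0,"dz": 0,"roll": 0,"jaw": 1}
    - {"dx": 0,"dy": 0,"dz": 0,"roll": 0,"jaw": 1}
    - {"dx": 0.001,"dy": 0,"dz": 0,"roll": 0,"jaw": 1}
    - {"dx": 0,"dy": 0,"dz": 0,"roll": 0,"jaw": 1}
    - {"dx": 0.001,"dy": 0,"dz": 0,"roll": 0,"jaw": 1}
    - {"dx": 0,"dy": 0,"dz": 0,"roll": 0,"jaw": 1}
    - {"dx": 0,"dy": 0,"dz": 0,"roll": 0,"jaw": 1}
    - {"dx": 0,"dy": 0,"dz": 0,"roll": 0,"jaw": 1}
    - {"dx": 0,"dy": 0,"dz": 0,"roll": 0,"jaw": 1}
    - {"dx": 0,"dy": 0,"dz": 0,"roll": 0,"jaw": 1}

```text
t: 15.3
eef_pos: [0.5348, 0.1604, 0.0255]
ee_rot: [3.139, -0.001, -1.596]
force: [-12.9, 3.1, 8.6]
width: 0.0877
gripper_force: 6.9
```

```bash
python3 -c "
from h import *
s=get_state();print(s['eef_pos'],s['force'],s['moment'],s['gripper_force'])"
```

```text
[0.53476593 0.16042817 0.02553569] [-12.94732636   3.11612311   8.62642958] [0.99677397 3.73459581 0.20336748] 6.910687861964107
```

Finger force is 6.9 N and the moment arm points at the fingertip, so the tray is against the back wall. Next I work out the door sweep.

```bash
python3 -c "
import numpy as np
y=-.025;R=np.array([[np.cos(y),-np.sin(y)],[np.sin(y),np.cos(y)]]);H=np.array([.568,.2575]);prev=None
for f in [2.05,1.95,1.83,1.6,1.4,1.2,1.0,.8,.6,.45,.3,.2,.12,.06,0,-.03]:
  r=.165;d=np.array([-np.sin(f),-np.cos(f)]);n=np.array([-np.cos(f),np.sin(f)])
  s=21*abs(np.cos(f))+9.5*abs(np.sin(f))
  p=H+R@(r*d+(.006+s/1e3)*n);print(f,p.round(3),None if prev is None else (p-prev).round(3));prev=p
"
```

```text
2.05 [0.435 0.358] None
1.95 [0.425 0.343] [-0.01  -0.015]
1.83 [0.415 0.324] [-0.01 -0.02]
1.6 [0.404 0.283] [-0.011 -0.041]
1.4 [0.402 0.252] [-0.002 -0.03 ]
1.2 [0.405 0.223] [ 0.003 -0.03 ]
1.0 [0.414 0.194] [ 0.009 -0.029]
0.8 [0.428 0.166] [ 0.014 -0.028]
0.6 [0.448 0.14 ] [ 0.02  -0.025]
0.45 [0.467 0.124] [ 0.019 -0.016]
0.3 [0.488 0.11 ] [ 0.021 -0.014]
0.2 [0.503 0.103] [ 0.015 -0.007]
0.12 [0.516 0.098] [ 0.013 -0.005]
0.06 [0.527 0.095] [ 0.01  -0.003]
0 [0.537 0.093] [ 0.01  -0.002]
-0.03 [0.542 0.092] [ 0.005 -0.001]
```

servo_tool:
  moves:
    - {"dx": -0.02,"dy": 0,"dz": 0,"roll": 0,"jaw": 1}
    - {"dx": -0.03,"dy": 0,"dz": 0,"roll": 0,"jaw": 1}
    - {"dx": -0.035,"dy": 0,"dz": 0.005,"roll": 0,"jaw": 0.6}
    - {"dx": 0,"dy": 0,"dz": 0.04,"roll": 0,"jaw": 0.3}
    - {"dx": 0,"dy": 0,"dz": 0.05,"roll": 0,"jaw": 0}
    - {"dx": 0,"dy": 0,"dz": 0.05,"roll": 0,"jaw": 0}
    - {"dx": 0,"dy": 0,"dz": 0.05,"roll": 0,"jaw": 0}
    - {"dx": 0,"dy": 0,"dz": 0.04,"roll": 0,"jaw": 0}
    - {"dx": 0,"dy": 0,"dz": 0,"roll": 0,"jaw": 0}
    - {"dx": 0,"dy": 0,"dz": 0,"roll": 0,"jaw": 0}

```text
t: 16.55
eef_pos: [0.4516, 0.1607, 0.2602]
ee_rot: [-3.141, 0.001, -1.596]
force: [-0.1, -1.0, -0.9]
width: 0.0131
gripper_force: 0.0
```

servo_tool:
  moves:
    - {"dx": -0.002,"dy": 0.03,"dz": 0,"roll": 0,"jaw": 0}
    - {"dx": -0.005,"dy": 0.045,"dz": 0,"roll": 0,"jaw": 0}
    - {"dx": -0.005,"dy": 0.045,"dz": 0,"roll": 0,"jaw": 0}
    - {"dx": -0.005,"dy": 0.045,"dz": 0,"roll": 0,"jaw": 0}
    - {"dx": -0.005,"dy": 0.035,"dz": 0,"roll": 0,"jaw": 0}
    - {"dx": 0,"dy": 0,"dz": -0.01,"roll": 0,"jaw": 0}
    - {"dx": 0,"dy": 0,"dz": -0.04,"roll": 0,"jaw": 0}
    - {"dx": 0,"dy": 0,"dz": -0.04,"roll": 0,"jaw": 0}
    - {"dx": 0,"dy": 0,"dz": -0.02,"roll": 0,"jaw": 0}
    - {"dx": 0,"dy": 0,"dz": 0,"roll": 0,"jaw": 0}

```text
t: 17.8
eef_pos: [0.4287, 0.3584, 0.1479]
ee_rot: [3.139, -0.005, -1.596]
force: [0.4, -0.7, 0.7]
width: 0.0006
gripper_force: 0.0
```

servo_tool:
  moves:
    - {"dx": -0.007,"dy": -0.017,"dz": 0,"roll": 0,"jaw": 0}
    - {"dx": -0.007,"dy": -0.017,"dz": 0,"roll": 0,"jaw": 0}
    - {"dx": -0.006,"dy": -0.02,"dz": 0,"roll": 0,"jaw": 0}
    - {"dx": -0.005,"dy": -0.021,"dz": 0,"roll": 0,"jaw": 0}
    - {"dx": -0.002,"dy": -0.03,"dz": 0,"roll": 0,"jaw": 0}
    - {"dx": 0.003,"dy": -0.03,"dz": 0,"roll": 0,"jaw": 0}
    - {"dx": 0.009,"dy": -0.029,"dz": 0,"roll": 0,"jaw": 0}
    - {"dx": 0.014,"dy": -0.028,"dz": 0,"roll": 0,"jaw": 0}
    - {"dx": 0.02,"dy": -0.025,"dz": 0,"roll": 0,"jaw": 0}
    - {"dx": 0,"dy": 0,"dz": 0,"roll": 0,"jaw": 0}

```text
t: 19.05
eef_pos: [0.4487, 0.1409, 0.1505]
ee_rot: [3.141, -0.0, -1.599]
force: [-0.3, 0.1, -0.4]
width: 0.0006
gripper_force: 0.0
```

servo_tool:
  moves:
    - {"dx": 0.019,"dy": -0.016,"dz": 0,"roll": 0,"jaw": 0}
    - {"dx": 0.011,"dy": -0.007,"dz": 0,"roll": 0,"jaw": 0}
    - {"dx": 0.01,"dy": -0.007,"dz": 0,"roll": 0,"jaw": 0}
    - {"dx": 0.008,"dy": -0.004,"dz": 0,"roll": 0,"jaw": 0}
    - {"dx": 0.007,"dy": -0.003,"dz": 0,"roll": 0,"jaw": 0}
    - {"dx": 0.006,"dy": -0.003,"dz": 0,"roll": 0,"jaw": 0}
    - {"dx": 0.006,"dy": -0.002,"dz": 0,"roll": 0,"jaw": 0}
    - {"dx": 0,"dy": 0,"dz": 0,"roll": 0,"jaw": 0}
    - {"dx": 0,"dy": 0,"dz": 0,"roll": 0,"jaw": 0}
    - {"dx": 0,"dy": 0,"dz": 0,"roll": 0,"jaw": 0}

```text
t: 20.3
eef_pos: [0.5154, 0.1017, 0.1506]
ee_rot: [-3.142, 0.0, -1.596]
force: [0.1, -0.6, -0.7]
width: 0.0002
gripper_force: 0.0
```

servo_tool:
  moves:
    - {"dx": 0.003,"dy": 0,"dz": 0,"roll": 0,"jaw": 0}
    - {"dx": 0.003,"dy": 0,"dz": 0,"roll": 0,"jaw": 0}
    - {"dx": 0.003,"dy": 0,"dz": 0,"roll": 0,"jaw": 0}
    - {"dx": 0.002,"dy": 0,"dz": 0,"roll": 0,"jaw": 0}
    - {"dx": 0.002,"dy": 0,"dz": 0,"roll": 0,"jaw": 0}
    - {"dx": 0,"dy": 0,"dz": 0,"roll": 0,"jaw": 0}
    - {"dx": 0,"dy": 0,"dz": 0,"roll": 0,"jaw": 0}
    - {"dx": 0,"dy": 0,"dz": 0,"roll": 0,"jaw": 0}
    - {"dx": 0,"dy": 0,"dz": 0,"roll": 0,"jaw": 0}
    - {"dx": 0,"dy": 0,"dz": 0,"roll": 0,"jaw": 0}

```text
t: 21.55
eef_pos: [0.5272, 0.1009, 0.1503]
ee_rot: [3.139, -0.001, -1.596]
force: [-6.3, -0.5, 3.3]
width: 0.0006
gripper_force: 3.7
```

servo_tool:
  moves:
    - {"dx": 0.002,"dy": 0,"dz": 0,"roll": 0,"jaw": 0}
    - {"dx": 0.002,"dy": 0,"dz": 0,"roll": 0,"jaw": 0}
    - {"dx": 0.002,"dy": 0,"dz": 0,"roll": 0,"jaw": 0}
    - {"dx": 0.002,"dy": 0,"dz": 0,"roll": 0,"jaw": 0}
    - {"dx": 0.001,"dy": 0,"dz": 0,"roll": 0,"jaw": 0}
    - {"dx": 0.001,"dy": 0,"dz": 0,"roll": 0,"jaw": 0}
    - {"dx": 0,"dy": 0,"dz": 0,"roll": 0,"jaw": 0}
    - {"dx": 0,"dy": 0,"dz": 0,"roll": 0,"jaw": 0}
    - {"dx": 0,"dy": 0,"dz": 0,"roll": 0,"jaw": 0}
    - {"dx": 0,"dy": 0,"dz": 0,"roll": 0,"jaw": 0}

```text
t: 22.8
eef_pos: [0.5387, 0.1017, 0.1506]
ee_rot: [-3.141, 0.0, -1.596]
force: [0.4, -1.2, 0.0]
width: 0.0005
gripper_force: 0.0
```

servo_tool:
  moves:
    - {"dx": 0.001,"dy": 0,"dz": 0,"roll": 0,"jaw": 0}
    - {"dx": 0.001,"dy": 0,"dz": 0,"roll": 0,"jaw": 0}
    - {"dx": 0.001,"dy": 0,"dz": 0,"roll": 0,"jaw": 0}
    - {"dx": 0.001,"dy": 0,"dz": 0,"roll": 0,"jaw": 0}
    - {"dx": 0,"dy": 0,"dz": 0,"roll": 0,"jaw": 0}
    - {"dx": 0,"dy": 0,"dz": 0,"roll": 0,"jaw": 0}
    - {"dx": 0,"dy": 0,"dz": 0,"roll": 0,"jaw": 0}
    - {"dx": 0,"dy": 0,"dz": 0,"roll": 0,"jaw": 0}
    - {"dx": 0,"dy": 0,"dz": 0,"roll": 0,"jaw": 0}
    - {"dx": 0,"dy": 0,"dz": 0,"roll": 0,"jaw": 0}

```text
t: 24.05
eef_pos: [0.5414, 0.1015, 0.1505]
ee_rot: [3.14, -0.0, -1.596]
force: [-6.5, 0.9, 4.3]
width: 0.0003
gripper_force: 3.6
```

servo_tool:
  moves:
    - {"dx": 0.001,"dy": 0,"dz": 0,"roll": 0,"jaw": 0}
    - {"dx": 0,"dy": 0,"dz": 0,"roll": 0,"jaw": 0}
    - {"dx": 0,"dy": 0,"dz": 0,"roll": 0,"jaw": 0}
    - {"dx": -0.005,"dy": 0,"dz": 0,"roll": 0,"jaw": 0}
    - {"dx": -0.02,"dy": 0,"dz": 0,"roll": 0,"jaw": 0}
    - {"dx": -0.05,"dy": 0,"dz": 0,"roll": 0,"jaw": 0}
    - {"dx": -0.05,"dy": 0,"dz": 0.03,"roll": 0,"jaw": 0}
    - {"dx": -0.02,"dy": 0.03,"dz": 0.05,"roll": 0,"jaw": 0}
    - {"dx": 0,"dy": 0.05,"dz": 0.03,"roll": 0,"jaw": 0}
    - {"dx": 0,"dy": 0,"dz": 0,"roll": 0,"jaw": 0}

```text
t: 25.3
eef_pos: [0.3997, 0.1849, 0.2634]
ee_rot: [-3.137, 0.004, -1.592]
force: [0.7, 0.3, -0.2]
width: 0.0001
gripper_force: 0.0
```

```bash
python3 -c "
from h import *
s=get_state();print(s['eef_pos'],s['force'])
shot('scene','s9');p=cv2.imread('pics/s9.png')[120:340,160:360];cv2.imwrite('pics/c9.png',cv2.resize(p,None,fx=2.7,fy=2.7,interpolation=2))"
```

```text
[0.39969964 0.18491491 0.26340898] [ 0.67452926  0.30709632 -0.21411746]
```

View pics/c9.png

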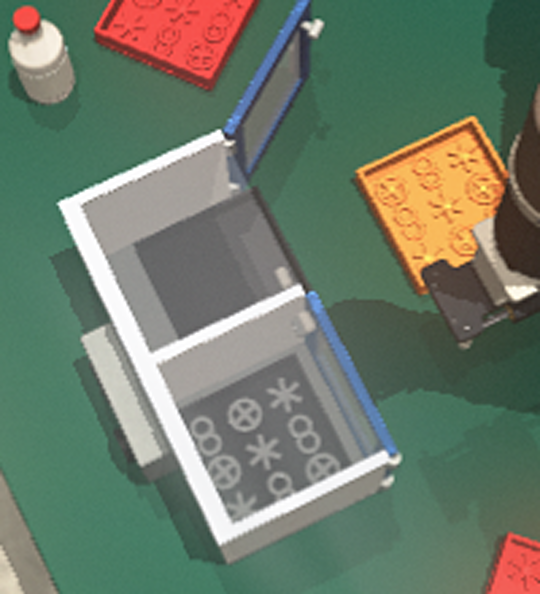

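The scene view shows the left door flush with the front, from (315,292) to (393,452). The tray is in, and the right door and empty tray are unchanged. I'll do a quick angle check and then hand in.

```bash
python3 -c "
from h import *
f=lambda x,y:world('s9',160+x/2.7,120+y/2.7,.198)[:2]
a=f(396,450)-f(320,292);b=f(385,455)-f(302,288);print(np.arctan2(*a),np.arctan2(*b))
print(job_done())"
```

```text
0.05932151676008989 0.04410382045074882
the job is handed in; nothing more can be done
None
```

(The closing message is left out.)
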